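# Park the charcoal tin in the corner guide

## Task

Slide the red charcoal tin home into the yellow corner guide: first push it across the counter until its long side lies flush against the long rail, then push it along the rail until its end meets the short end stop, still flush. Only push it along the counter, never lift or tip it, and leave the other loose things where they are.

Things in the scene. Friction and masses are not known exactly. Their poses are not given: they have to be found in the camera images.
- tin: Closed red tin, loose, steel lid rim, red lid panel with three black squares; 80 mm along own x, 150 mm along own y, 60 mm high, upright flat sides, about 0.5 kg. Origin: centre of underside, z up. Starts on the robot's side of the rail, its +x long side facing the rail, up to 0.35 rad out of line, centre 110-150 mm from the rail's face, 200-290 mm from the end stop's face.
- guide: Yellow L-shaped steel guide fixed to the counter, bars 12 mm thick, 30 mm high. Origin: inside corner, counter height. x points away from the robot through the rail, y along the rail to the end stop. Rail face: plane x = 0, y from 0 to -418 mm. End stop face: plane y = 0, x from 0 to -100 mm. Fully home the tin's centre is at x = -40, y = -75 mm here, axes parallel.
- blue_tin_mid (a point): Bystander, loose: a tin like the red one but blue (80 x 150 x 60 mm); point at its centre, 30 mm up.
- clay_bowl_mid (a point): Bystander, loose: terracotta pipe bowl, 74 mm across, 68 mm high; point at its centre, 34 mm up.
- blue_bowl_mid (a point): Bystander, loose: blue glazed pipe bowl, 74 mm across, 68 mm high; point at its centre, 34 mm up.
- jar_mid (a point): Bystander, loose: amber glass jar with black cap, 70 mm across, 75 mm high; point at its centre.
- lighter_mid (a point): Bystander, loose: black upright torch lighter on a 60 mm round foot, 113 mm high; point on its axis, 55 mm up.
- tongs_mid (a point): Bystander, loose: dark steel tongs lying behind the rail, 200 x 40 x 10 mm; point at the middle.

How it is judged:
By the outcome, as a careful person would: the job done as asked, in the order asked, and still so for the second after the job is handed in, with the robot touching nothing.
It also fails if it takes over 51 s, if anything falls off the work surface, if the arm or the gripper's body presses on something with over 40 N, if the wrist force passes 120 N, or if a joint passes its speed limit or range.

## Robot

A 7-joint arm with a two-finger parallel gripper is mounted at the origin on the work surface. World frame = base frame: x ahead of the robot, y to its left, z up, the work surface at z = 0. Lengths are in m, angles in rad, forces in N, time in s.
With the tool pointing down it reaches from about 0.375 to 0.925 m from the base axis. Payload 3.1 kg.
Tool frame: the origin (TCP) lies between the finger pads; the fingertips stand 8 mm ahead of it and the grasp point (between the pads) lies 11 mm behind it; z points along the fingers, y is the direction in which the jaws open and shut (so a half turn about z gives the same grasp; the last joint's range is limited). The gripper opens to 85 mm and grips with 20 to 120 N. Pads are 22 mm wide; open, the fingers measure 114 mm over their backs; the gripper's body (76 mm by 85 mm) begins 54 mm behind the grasp point. The pads swing forward as they close: fully open they stand 13 mm farther back than shut.
Start: joints at [-1.277, 0.383, 0.044, 1.598, -0.018, 1.161, -0.05], TCP at [0.248, 0.601, 0.239] pointing down, gripper open.
Joint ranges: [-2.61, 2.61], [-0.41, 2.15], [-1.48, 1.57], [0, 2.5], [-1.57, 4.71], [0.05, 1.97], [-2.85, 2.85]. Speed limits (rad/s): [2.79, 2.79, 3.14, 3.14, 3.14, 3.14, 3.14].

## Interface

Orientations are given as a 3x3 rotation matrix whose columns are the frame's x, y, z axes.
In Python, from rig import env, cams gives the robot as it stands.
- The arm moves only by the tool servo_tool, never from a script. Its argument "series" is a list of rows, each a list of 3 entries, a list of its own where there are three numbers: the turn, a rotation vector about the tool's x, y, z in rad, then the shift along the tool's x, y, z in m, then the closure, from -1 (fully open) to 1 (shut). A call has 1 to 12 rows; each row is the pose to reach, as a shift and turn from the pose commanded when the call began, along the tool's axes at that moment; what a row does not reach only later rows make up. A row lasts 1/8 s, in which the tool goes at most 62.5 mm and 10.7 degrees, less where a joint would pass 70% of its speed; a pose out of reach is approached as far as the arm can. A call with a gripper value outside its range is refused whole. The fingers move at their own pace and stop on an object; "grip_force" is the grip in N (left out, the last holds). Time passes only in rows, so rows that repeat a pose let the fingers close. It gives the time, the measured TCP pose, the force and the opening at its end, in the units of the state.
- env.sense(): the state, without advancing time (a new reading comes with each control period).
- cams.capture(name): name is "scene" or "top"; returns the picture (420x560x3 uint8, red, green, blue); there is no depth.
- cams.get_calibration(name): a dict with "camera_matrix" (3x3 intrinsics, pixels), "distortion" ([k1, k2, p1, p2, k3] as OpenCV has them; the pictures are not rectified), "T" (4x4, takes a point from camera to world coordinates). Camera axes: x right, y down, z forward; pixel columns grow to the right and rows downward; lengths in m; the calibration is good to about 2 mm. A picture is of the moment at which its call begins. get_calibration takes no time and is no camera call.
- env.sign_off(): hands the job in, once; it reports no verdict.
The state is a dict: "t": time; "joints": joint angles; "joint_vel": joint speeds; "tau": joint torques, N m; "position": TCP position; "eef_rot": TCP orientation; "wrist_force": force on the tool from outside, world axes, zero at the start; "moment": the same for the moment, N m; "gripper_width": finger opening in m.
Only numpy, scipy, OpenCV 4.12 (cv2) and the standard library are available. Lean on these libraries where they do the work, as an engineer would, in place of code of your own. Each camera call takes 0.05 s, during which the arm holds its last target. There are 200 camera calls.

## Working session

There is one attempt and no reset: what is moved stays moved. The work goes in short steps, Python scripts to look and compute and a tool call to move; the robot and the scene stay as the last step left them, time stands still between calls to the robot, and variables do not carry over. Pictures are saved under pics/ and viewed, on a budget of 10 in all, crops included, one or two more only if the job needs it, and the job is handed in when it is done.

Besides the shell and the picture viewer there is one more tool, called after "Request:" by a JSON object that holds its "name" and its "arguments", one argument or row to a line. servo_tool: Moves the arm, as the interface text tells. Its arguments: {"type":"object","properties":{"series":{"type":"array"},"grip_force":{"type":"number"}},"required":["series"]}

```bash
mkdir -p pics; ls
python3 - <<'E'
from rig import env,cams
import cv2,numpy as np
s=env.sense(); print({k:np.round(v,3).tolist() for k,v in s.items()})
for n in("scene","top"):
    im=cams.capture(n); cv2.imwrite(f"pics/{n}0.png",im[...,::-1]); c=cams.get_calibration(n); print(np.round(c["camera_matrix"],1).tolist(),np.round(c["distortion"],3),np.round(c["T"],3).tolist())
E
```

```text
pics
{'t': 0.0, 'joints': [-1.277, 0.384, 0.044, 1.6, -0.018, 1.161, -0.05], 'joint_vel': [-0.001, 0.0, -0.001, 0.0, -0.0, 0.001, 0.0], 'tau': [-0.0, -43.348, 1.024, -24.951, 0.011, 0.011, 0.0], 'position': [0.248, 0.6, 0.238], 'eef_rot': [[-0.924, 0.382, -0.001], [0.382, 0.924, -0.002], [-0.0, -0.003, -1.0]], 'wrist_force': [-0.243, 0.203, 0.32], 'moment': [-0.023, 0.042, 0.038], 'gripper_width': 0.085}
[[417.4, 0.0, 278.5], [0.0, 417.4, 210.7], [0.0, 0.0, 1.0]] [-0.026  0.     0.     0.     0.   ] [[0.685, 0.615, -0.391, 0.96], [0.729, -0.576, 0.371, -0.351], [0.003, -0.539, -0.842, 0.859], [0.0, 0.0, 0.0, 1.0]]
[[392.5, 0.0, 272.6], [0.0, 392.5, 208.4], [0.0, 0.0, 1.0]] [-0.056  0.     0.     0.     0.   ] [[-0.009, -0.984, 0.18, 0.419], [-1.0, 0.007, -0.011, -0.006], [0.01, -0.18, -0.984, 0.882], [0.0, 0.0, 0.0, 1.0]]
```

View pics/scene0.png

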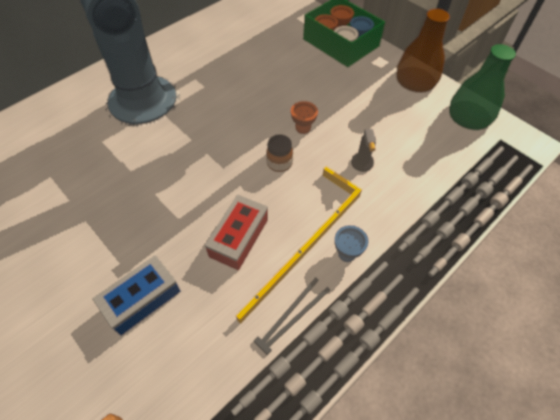

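View pics/top0.png

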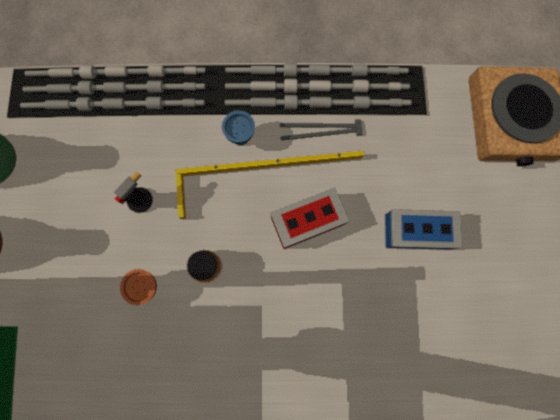

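The top view has the tin at about px (310,217). The rail runs from (180,170) to (362,155), with the end stop from (180,170) to (182,216). The jar is at (204,265), the blue tin at (425,230), and the lighter sits behind the stop. Next I'll measure these.

```bash
cat > h.py <<'E'
import cv2,numpy as np
from rig import env,cams
def ray(n,px,z):
    c=cams.get_calibration(n);K=np.array(c["camera_matrix"]);D=np.array(c["distortion"]);T=np.array(c["T"])
    u=cv2.undistortPoints(np.float64(px).reshape(-1,1,2),K,D).reshape(-1,2)
    d=np.c_[u,np.ones(len(u))]@T[:3,:3].T;o=T[:3,3]
    return (o+d*((z-o[2])/d[:,2])[:,None])[:,:2]
def mask(im,lo,hi):
    return cv2.inRange(cv2.cvtColor(im,cv2.COLOR_RGB2HSV),np.array(lo),np.array(hi))
def big(m):
    cs,_=cv2.findContours(m,cv2.RETR_EXTERNAL,cv2.CHAIN_APPROX_NONE);return max(cs,key=cv2.contourArea)
def red(im):
    return mask(im,(0,150,90),(8,255,255))|mask(im,(172,150,90),(180,255,255))
def tin(n,im,box=None):
    m=red(im)
    if box: k=np.zeros_like(m);x0,x1,y0,y1=box;k[y0:y1,x0:x1]=255;m&=k
    m=cv2.morphologyEx(m,cv2.MORPH_CLOSE,np.ones((3,3)))
    c=big(m);w=ray(n,c.reshape(-1,2),.06)
    (cx,cy),(a,b),th=r=cv2.minAreaRect(np.float32(w*1000))
    p=cv2.boxPoints(r);e=max([p[1]-p[0],p[2]-p[1]],key=np.linalg.norm)
    if e[1]<0:e=-e
    return np.array([cx,cy])/1000,np.arctan2(-e[0],e[1]),sorted((a,b))  # yaw of tin y-axis vs world y
E
python3 - <<'E'
from h import *
for n in("top","scene"):
    im=cv2.imread(f"pics/{n}0.png")[...,::-1].copy()
    box=(260,360,180,255) if n=="top" else (200,275,185,275)
    print(n,"tin",tin(n,im,box))
    y=mask(im,(20,150,80),(33,255,255)); c=big(y).reshape(-1,2); print(cv2.boundingRect(c))
    if n=="top":
        m=np.zeros_like(y);cv2.drawContours(m,[c.reshape(-1,1,2)],-1,255,-1)
        cols=np.arange(195,350,3); rows=np.arange(182,212)
        lo=[(u,np.where(m[:,u])[0].max()+.5) for u in cols]; hi=[(u,np.where(m[:,u])[0].min()-.5) for u in cols]
        ri=[(np.where(m[v,170:200])[0].max()+170.5,v) for v in rows]; le=[(np.where(m[v,160:200])[0].min()+159.5,v) for v in rows]
        L={}
        for k,p,z in(("lo",lo,0),("hi",hi,.03),("ri",ri,0),("le",le,.03)):
            w=ray(n,p,z); vx,vy,x,yy=cv2.fitLine(np.float32(w),cv2.DIST_HUBER,0,.001,.001).ravel()
            L[k]=(x,yy,vx,vy); print(k,np.round([x,yy,vx,vy],4), "angle",np.arctan2(-vx,vy) )
        a,b=L["lo"],L["ri"]
        t=np.linalg.solve(np.array([[a[2],-b[2]],[a[3],-b[3]]]),[b[0]-a[0],b[1]-a[1]]);print("corner",a[0]+t[0]*a[2],a[1]+t[0]*a[3])
        print("rail len pts",ray(n,[(362,156)],.03))
        for nm,p,z in(("jar",(204,265),.075),("blue",(427,229),.06),("clay",(138,285),.068)): print(nm,ray(n,[p],z))
    else:
        print("corner top outer approx",ray(n,[(360,191),(324,171),(240,318)],.03))
E
```

```text
top tin (array([ 0.55158844, -0.09396837]), np.float32(0.37714428), [53.818843841552734, 109.9870834350586])
(176, 151, 188, 68)
lo [ 0.6851 -0.0714  0.0966 -0.9953] angle -3.0448334
hi [ 0.683   0.0351  0.0961 -0.9954] angle -3.045348
ri [0.6097 0.1892 0.9952 0.0975] angle -1.473189
le [0.6033 0.1967 0.9965 0.0842] angle -1.4865359
corner 0.6593609 0.19402109
rail len pts [[ 0.69481814 -0.22012931]]
jar [[0.45030673 0.12584547]]
blue [[ 0.52243272 -0.34464073]]
clay [[0.41047466 0.26167991]]
scene tin (array([ 0.55228638, -0.09257138]), np.float32(0.37161532), [52.70073699951172, 107.93836212158203])
(237, 167, 124, 153)
corner top outer approx [[ 0.6693132   0.19786414]
 [ 0.56699972  0.17855583]
 [ 0.70995758 -0.21981237]]
```

Request:
{"name": "servo_tool", "arguments": {
  "series": [
    [[0,0,-0.04],[-0.03,-0.04,0],-1],
    [[0,0,-0.08],[-0.07,-0.09,0],-1],
    [[0,0,-0.13],[-0.11,-0.14,0],-1],
    [[0,0,-0.18],[-0.15,-0.19,0],-1],
    [[0,0,-0.22],[-0.19,-0.24,0],-1],
    [[0,0,-0.27],[-0.23,-0.29,0],-1],
    [[0,0,-0.31],[-0.27,-0.34,0],-1],
    [[0,0,-0.36],[-0.31,-0.39,0],-1],
    [[0,0,-0.4],[-0.35,-0.44,0],-1],
    [[0,0,-0.44],[-0.39,-0.49,0],-1],
    [[0,0,-0.49],[-0.425,-0.53,0],-1],
    [[0,0,-0.49],[-0.457,-0.571,0],-1]
  ]
}}

```text
t: 1.6
position: [0.4526, -0.1036, 0.2393]
eef_rot: [[-0.995, -0.098, 0.001], [-0.098, 0.995, 0.001], [-0.001, 0.0, -1.0]]
wrist_force: [0.5, 1.1, -0.8]
gripper_width: 0.085
```

Request:
{"name": "servo_tool", "arguments": {
  "series": [
    [[0,0,0],[0,0,0.04],-1],
    [[0,0,0],[0,0,0.09],-1],
    [[0,0,0],[0,0,0.14],-1],
    [[0,0,0],[0,0,0.18],-1],
    [[0,0,0],[0,0,0.205],-1],
    [[0,0,0],[0,0,0.216],-1],
    [[0,0,0],[0,0,0.221],-1],
    [[0,0,0],[0,0,0.221],-1]
  ]
}}

```text
t: 2.6
position: [0.4532, -0.1015, 0.0188]
eef_rot: [[-0.995, -0.098, 0.001], [-0.098, 0.995, 0.0], [-0.001, 0.0, -1.0]]
wrist_force: [-0.3, 0.1, 0.4]
gripper_width: 0.0854
```

Run:
```python
from h import *
im=cams.capture("top"); cv2.imwrite("pics/top1.png",im[...,::-1]); print(env.sense()["position"],env.sense()["wrist_force"])
```

```text
[ 0.45344513 -0.10155139  0.01909175] [-0.17155021 -0.34341433  0.53428547]
```

View pics/top1.png

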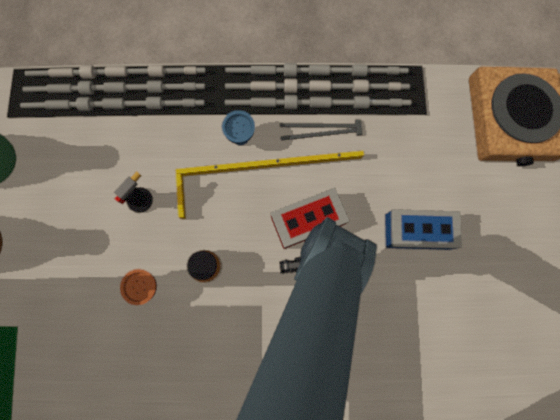

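Fingers are down behind the tin, seen at px (290,266), and the tin hasn't moved. Starting the push toward the rail.

Request:
{"name": "servo_tool", "arguments": {
  "series": [
    [[0,0,0],[-0.012,0,0],-1],
    [[0,0,0],[-0.022,0,0],-1],
    [[0,0,0],[-0.029,0,0],-1],
    [[0,0,0],[-0.036,0,0],-1],
    [[0,0,0],[-0.043,0,0],-1],
    [[0,0,0],[-0.05,0,0],-1],
    [[0,0,0],[-0.057,0,0],-1],
    [[0,0,0],[-0.064,0,0],-1],
    [[0,0,0],[-0.071,0,0],-1],
    [[0,0,0],[-0.078,0,0],-1],
    [[0,0,0],[-0.085,0,0],-1],
    [[0,0,0],[-0.09,0,0],-1]
  ]
}}

```text
t: 4.15
position: [0.5427, -0.0931, 0.0183]
eef_rot: [[-0.995, -0.097, 0.0], [-0.097, 0.995, -0.001], [-0.0, -0.001, -1.0]]
wrist_force: [-3.0, 0.3, 1.5]
gripper_width: 0.0852
```

Run:
```python
from h import *
for n in("top","scene"):
    im=cams.capture(n); cv2.imwrite(f"pics/{n}2.png",im[...,::-1])
print(tin("scene",im,(200,330,150,275)))
```

```text
(array([ 0.59469458, -0.09709976]), np.float32(0.08992881), [52.48207473754883, 108.95137786865234])
```

View pics/scene2.png

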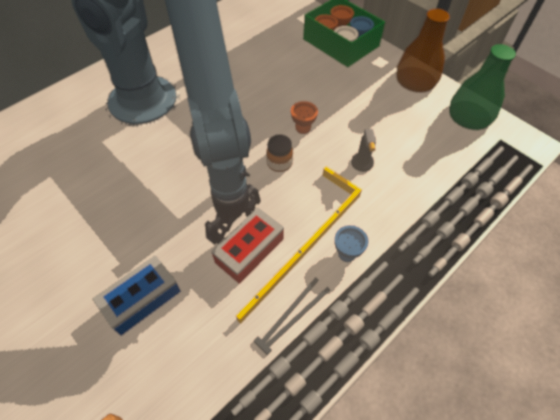

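The scene view shows the tin square against both fingers (lid at px (250,243)), yaw 0.09 against the rail's 0.097, with about 52 mm to go.

Request:
{"name": "servo_tool", "arguments": {
  "series": [
    [[0,0,0],[-0.006,0,0],-1],
    [[0,0,0],[-0.012,0,0],-1],
    [[0,0,0],[-0.018,0,0],-1],
    [[0,0,0],[-0.024,0,0],-1],
    [[0,0,0],[-0.03,0,0],-1],
    [[0,0,0],[-0.035,0,0],-1],
    [[0,0,0],[-0.039,0,0],-1],
    [[0,0,0],[-0.042,0,0],-1],
    [[0,0,0],[-0.045,0,0],-1],
    [[0,0,0],[-0.047,0,0],-1],
    [[0,0,0],[-0.048,0,0],-1]
  ]
}}

```text
t: 5.62
position: [0.59, -0.0879, 0.0183]
eef_rot: [[-0.995, -0.098, -0.0], [-0.098, 0.995, 0.0], [0.0, 0.0, -1.0]]
wrist_force: [-4.4, -1.4, 2.2]
gripper_width: 0.0853
```

Request:
{"name": "servo_tool", "arguments": {
  "series": [
    [[0,0,0],[-0.001,0,0],-1],
    [[0,0,0],[-0.002,0,0],-1],
    [[0,0,0],[-0.003,0,0],-1]
  ]
}}

```text
t: 6.0
position: [0.5928, -0.0877, 0.0183]
eef_rot: [[-0.995, -0.098, -0.0], [-0.098, 0.995, -0.0], [0.0, -0.0, -1.0]]
wrist_force: [-3.8, -0.2, 2.3]
gripper_width: 0.0852
```

Request:
{"name": "servo_tool", "arguments": {
  "series": [
    [[0,0,0],[-0.001,0,0],-1],
    [[0,0,0],[-0.002,0,0],-1]
  ]
}}

```text
t: 6.25
position: [0.594, -0.0875, 0.0182]
eef_rot: [[-0.995, -0.098, -0.002], [-0.098, 0.995, 0.0], [0.002, 0.001, -1.0]]
wrist_force: [-7.2, -0.5, 4.4]
gripper_width: 0.0857
```

Request:
{"name": "servo_tool", "arguments": {
  "series": [
    [[0,0,0],[-0.001,0,0],-1],
    [[0,0,0],[-0.002,0,0],-1]
  ]
}}

```text
t: 6.5
position: [0.5939, -0.0875, 0.018]
eef_rot: [[-0.995, -0.097, -0.006], [-0.097, 0.995, 0.001], [0.006, 0.002, -1.0]]
wrist_force: [-10.6, -0.4, 7.2]
gripper_width: 0.0851
```

Request:
{"name": "servo_tool", "arguments": {
  "series": [
    [[0,0,0],[0.004,0,0],-1],
    [[0,0,0],[0.015,0,0],-1],
    [[0,0,0],[0.035,0,0],-1],
    [[0,0,0],[0.05,0,-0.01],-1],
    [[0,0,0],[0.06,0,-0.05],-1],
    [[0,0,0],[0.07,0,-0.1],-1],
    [[0,0,0],[0.08,0,-0.13],-1],
    [[0,0,0],[0.08,0,-0.13],-1]
  ]
}}

```text
t: 7.5
position: [0.5193, -0.0957, 0.1517]
eef_rot: [[-0.995, -0.097, 0.008], [-0.097, 0.995, 0.001], [-0.008, 0.001, -1.0]]
wrist_force: [1.2, 0.7, 0.1]
gripper_width: 0.0854
```

```bash
cat >> h.py <<'E'
G=np.array([.6594,.1940]);A=.097
def g(p):
    c,s=np.cos(A),np.sin(A);d=np.asarray(p)[:2]-G;return np.round(1000*np.array([c*d[0]+s*d[1],-s*d[0]+c*d[1]]),1)
E
python3 - <<'E'
from h import *
for n,b in(("top",(230,370,140,255)),("scene",(200,330,150,290))):
    im=cams.capture(n); cv2.imwrite(f"pics/{n}3.png",im[...,::-1]); r=tin(n,im,b); print(n,r,g(r[0]))
print(env.sense()["position"])
E
```

```text
top (array([ 0.64293628, -0.07151915]), np.float32(0.093803145), [53.331172943115234, 66.1363296508789]) [ -42.1 -262.7]
scene (array([ 0.64572797, -0.09154338]), np.float32(0.106271505), [52.1931266784668, 107.97428894042969]) [ -41.3 -282.9]
[ 0.51757354 -0.09467824  0.14875517]
```

View pics/top3.png

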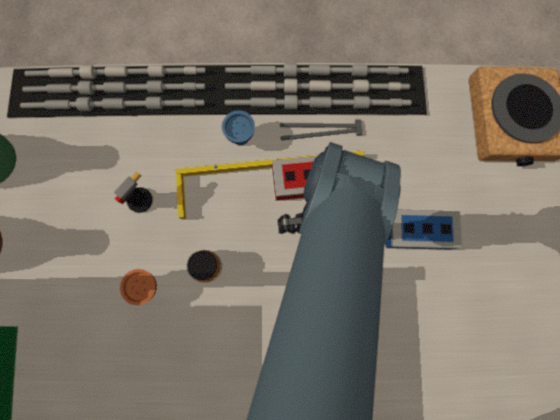

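The tin now lies flush on the rail: scene yaw 0.106 and gx about -41, and in the top view its upper edge touches the rail at px (275–310,160). Next I swing round behind its near end, turning 90°.

Request:
{"name": "servo_tool", "arguments": {
  "series": [
    [[0,0,0.17],[-0.015,-0.02,0],0.3],
    [[0,0,0.34],[-0.03,-0.04,0],0.3],
    [[0,0,0.51],[-0.05,-0.06,0],0.3],
    [[0,0,0.68],[-0.065,-0.08,0],0.3],
    [[0,0,0.85],[-0.08,-0.1,0],0.3],
    [[0,0,1.02],[-0.1,-0.12,0],0.3],
    [[0,0,1.19],[-0.115,-0.126,0],0.3],
    [[0,0,1.36],[-0.126,-0.126,0],0.3],
    [[0,0,1.53],[-0.126,-0.126,0],0.3],
    [[0,0,1.571],[-0.126,-0.126,0],0.3],
    [[0,0,1.571],[-0.126,-0.126,0],0.3]
  ]
}}

```text
t: 8.98
position: [0.6544, -0.208, 0.147]
eef_rot: [[-0.1, 0.995, -0.002], [0.995, 0.1, -0.0], [0.0, -0.002, -1.0]]
wrist_force: [0.8, -0.6, 0.3]
gripper_width: 0.0299
```

Request:
{"name": "servo_tool", "arguments": {
  "series": [
    [[0,0,0],[0,0,0.03],0.3],
    [[0,0,0],[0,0,0.07],0.3],
    [[0,0,0],[0,0,0.1],0.3],
    [[0,0,0],[0,0,0.118],0.3],
    [[0,0,0],[0,0,0.125],0.3],
    [[0,0,0],[0,0,0.127],0.3],
    [[0,0,0],[0,0,0.127],0.3]
  ]
}}

```text
t: 9.85
position: [0.6559, -0.2086, 0.0225]
eef_rot: [[-0.098, 0.995, 0.002], [0.995, 0.098, -0.001], [-0.001, 0.002, -1.0]]
wrist_force: [-0.2, 0.0, 0.7]
gripper_width: 0.0298
```

Run:
```python
from h import *
im=cams.capture("scene"); cv2.imwrite("pics/scene4.png",im[...,::-1]); print(tin("scene",im,(200,330,150,290)));p=env.sense()["position"];print(p,g(p))
```

```text
(array([ 0.64587164, -0.09190552]), np.float32(0.10627227), [52.40204620361328, 108.72499084472656])
[ 0.65586361 -0.20859897  0.02259054] [ -42.5 -400.4]
```

View pics/scene4.png

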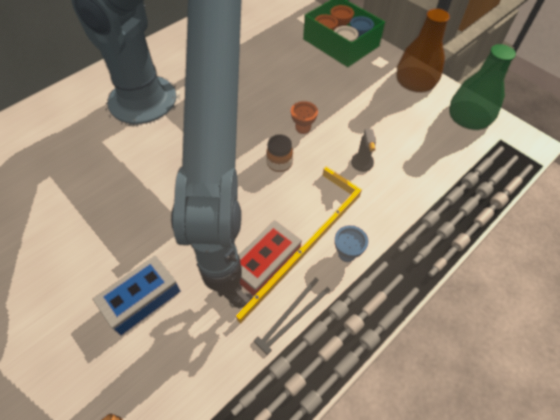

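The fingers are down at the tin's near end (px (235,290)) and clear of the rail; the tin is flush. Pushing along the rail.

Request:
{"name": "servo_tool", "arguments": {
  "series": [
    [[0,0,0],[0.01,0,0.002],0.3],
    [[0,0,0],[0.02,0,0.003],0.3],
    [[0,0,0],[0.027,0,0.003],0.3],
    [[0,0,0],[0.034,0,0.003],0.3],
    [[0,0,0],[0.041,0,0.003],0.3],
    [[0,0,0],[0.048,0,0.003],0.3],
    [[0,0,0],[0.055,0,0.003],0.3],
    [[0,0,0],[0.062,0,0.003],0.3],
    [[0,0,0],[0.069,0.001,0.003],0.3],
    [[0,0,0],[0.076,0.001,0.003],0.3],
    [[0,0,0],[0.083,0.001,0.003],0.3],
    [[0,0,0],[0.09,0.001,0.003],0.3]
  ]
}}

```text
t: 11.4
position: [0.6468, -0.1187, 0.0184]
eef_rot: [[-0.097, 0.995, -0.0], [0.995, 0.097, -0.001], [-0.001, -0.0, -1.0]]
wrist_force: [-1.6, -3.8, 1.2]
gripper_width: 0.03
```

Run:
```python
from h import *
im=cams.capture("scene"); cv2.imwrite("pics/scene5.png",im[...,::-1]); r=tin("scene",im,(200,350,130,290));print(r,g(r[0]));p=env.sense()["position"];print(p,g(p))
```

```text
(array([ 0.63932489, -0.02971883]), np.float32(0.09378877), [52.95777130126953, 109.65185546875]) [ -41.6 -220.7]
[ 0.6470157  -0.11693588  0.01816175] [ -42.4 -308.3]
```

Request:
{"name": "servo_tool", "arguments": {
  "series": [
    [[0,0,0],[0.007,0,0],0.3],
    [[0,0,0],[0.014,0,0],0.3],
    [[0,0,0],[0.021,0,0],0.3],
    [[0,0,0],[0.028,0,0],0.3],
    [[0,0,0],[0.035,0,0],0.3],
    [[0,0,0],[0.042,0.001,0],0.3],
    [[0,0,0],[0.049,0.001,0],0.3],
    [[0,0,0],[0.056,0.001,0],0.3],
    [[0,0,0],[0.063,0.001,0],0.3],
    [[0,0,0],[0.07,0.001,0],0.3],
    [[0,0,0],[0.077,0.001,0],0.3],
    [[0,0,0],[0.084,0.001,0],0.3]
  ]
}}

```text
t: 12.95
position: [0.6396, -0.0345, 0.0182]
eef_rot: [[-0.098, 0.995, -0.0], [0.995, 0.098, -0.0], [-0.0, -0.0, -1.0]]
wrist_force: [-1.4, -4.9, 0.6]
gripper_width: 0.03
```

Request:
{"name": "servo_tool", "arguments": {
  "series": [
    [[0,0,0],[0.007,0,0],0.3],
    [[0,0,0],[0.014,0,0],0.3],
    [[0,0,0],[0.021,0,0],0.3],
    [[0,0,0],[0.028,0,0],0.3],
    [[0,0,0],[0.034,0,0],0.3],
    [[0,0,0],[0.04,0,0],0.3],
    [[0,0,0],[0.045,0,0],0.3],
    [[0,0,0],[0.048,0,0],0.3],
    [[0,0,0],[0.05,0,0],0.3],
    [[0,0,0],[0.051,0,0],0.3]
  ]
}}

```text
t: 14.2
position: [0.635, 0.0163, 0.0182]
eef_rot: [[-0.098, 0.995, -0.0], [0.995, 0.098, 0.0], [0.0, 0.0, -1.0]]
wrist_force: [-0.4, -3.4, 0.3]
gripper_width: 0.0296
```

Run:
```python
from h import *
im=cams.capture("scene"); cv2.imwrite("pics/scene6.png",im[...,::-1]); r=tin("scene",im,(230,370,130,290));print(r,g(r[0]));p=env.sense()["position"];print(p,g(p),env.sense()["wrist_force"])
```

```text
(array([0.6259256 , 0.10762215]), np.float32(0.10991608), [51.96994400024414, 104.41783905029297]) [-41.7 -82.7]
[0.63494688 0.01641392 0.01818782] [ -41.5 -174.4] [-0.52154449 -3.53175432  0.58521636]
```

View pics/scene6.png

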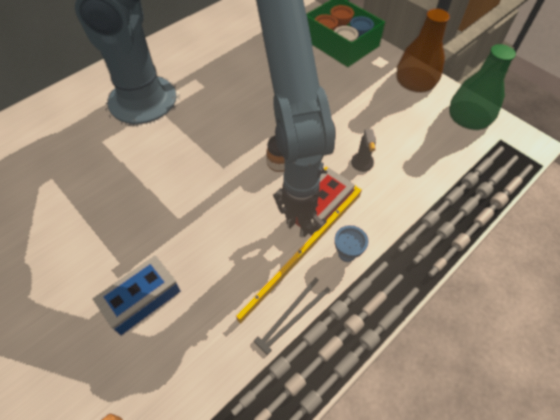

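The tin (px (330,190)) is about 10 mm short of the stop and still flush. Closing in slowly.

Request:
{"name": "servo_tool", "arguments": {
  "series": [
    [[0,0,0],[0.002,0,0],0.3],
    [[0,0,0],[0.004,0,0],0.3],
    [[0,0,0],[0.006,0,0],0.3],
    [[0,0,0],[0.0075,0,0],0.3],
    [[0,0,0],[0.009,0,0],0.3],
    [[0,0,0],[0.009,0,0],0.3]
  ]
}}

```text
t: 15.0
position: [0.6341, 0.0243, 0.0182]
eef_rot: [[-0.098, 0.995, 0.0], [0.995, 0.098, -0.001], [-0.001, 0.0, -1.0]]
wrist_force: [0.2, -4.9, -1.0]
gripper_width: 0.0302
```

Request:
{"name": "servo_tool", "arguments": {
  "series": [
    [[0,0,0],[0.001,0,0],0.3],
    [[0,0,0],[0.002,0,0],0.3]
  ]
}}

```text
t: 15.25
position: [0.6341, 0.0243, 0.0185]
eef_rot: [[-0.097, 0.995, 0.001], [0.995, 0.097, -0.004], [-0.004, 0.001, -1.0]]
wrist_force: [0.7, -8.4, -1.1]
gripper_width: 0.0297
```

Request:
{"name": "servo_tool", "arguments": {
  "series": [
    [[0,0,0],[0.001,0,0],0.3],
    [[0,0,0],[0.002,0,0],0.3]
  ]
}}

```text
t: 15.5
position: [0.6341, 0.0243, 0.0189]
eef_rot: [[-0.096, 0.995, 0.002], [0.995, 0.096, -0.006], [-0.006, 0.001, -1.0]]
wrist_force: [0.6, -10.2, -0.5]
gripper_width: 0.0297
```

Request:
{"name": "servo_tool", "arguments": {
  "series": [
    [[0,0,0],[-0.004,0,0],0.3],
    [[0,0,0],[-0.015,0,0],0.3],
    [[0,0,0],[-0.035,0,0],0.3],
    [[0,0,0],[-0.06,0,-0.02],0.3],
    [[0,0,0],[-0.09,0,-0.06],0.3],
    [[0,0,0],[-0.12,-0.03,-0.1],0.3],
    [[0,0,0],[-0.15,-0.07,-0.13],0.3],
    [[0,0,0],[-0.19,-0.11,-0.13],0.3],
    [[0,0,0],[-0.22,-0.14,-0.13],0.3],
    [[0,0,0],[-0.22,-0.14,-0.13],0.3]
  ]
}}

```text
t: 16.75
position: [0.5119, -0.2101, 0.1503]
eef_rot: [[-0.086, 0.996, 0.002], [0.996, 0.086, -0.001], [-0.001, 0.002, -1.0]]
wrist_force: [0.4, 1.0, -0.4]
gripper_width: 0.0302
```

Run:
```python
from h import *
v=[]
for n,b,(x0,x1,y0,y1) in(("top",(165,300,130,230),(130,310,120,290)),("scene",(260,370,130,260),(240,420,100,270))):
    im=cams.capture(n); cv2.imwrite(f"pics/{n}7.png",im[...,::-1]); r=tin(n,im,b); print(n,r,g(r[0])); v.append(cv2.resize(im[y0:y1,x0:x1,::-1],(400,400),interpolation=cv2.INTER_CUBIC))
cv2.imwrite("pics/both7.png",np.hstack(v)); print(env.sense()["position"])
```

```text
top (array([0.62496564, 0.11268234]), np.float32(0.09510893), [53.505958557128906, 109.98533630371094]) [-42.1 -77.6]
scene (array([0.62519122, 0.11402614]), np.float32(0.10733581), [52.0064697265625, 107.41019439697266]) [-41.8 -76.3]
[ 0.51565126 -0.20551042  0.14954956]
```

View pics/both7.png

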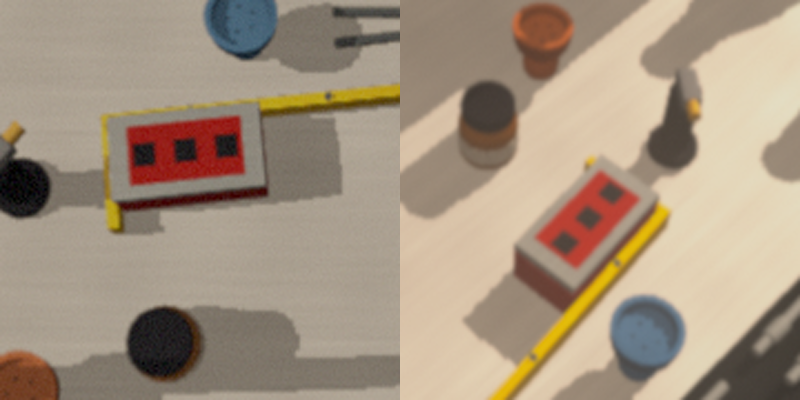

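The tin sits in the corner, touching both rail and stop (top crop px (105–265,105–205)). Before hand-in I'll check the bystanders by differencing the first and last top pictures.

Run:
```python
from h import *
a,b=[cv2.imread(f"pics/{n}.png")for n in("scene0","scene7")]
for nm,(x0,x1,y0,y1) in dict(blue_tin=(90,185,255,335),clay=(285,322,98,135),jar=(262,298,132,172),lighter=(348,382,125,172),blue_bowl=(330,372,224,265),tongs=(250,335,285,355)).items():
    A,B=[cv2.cvtColor(i[y0:y1,x0:x1],cv2.COLOR_BGR2GRAY).astype(np.float32) for i in(a,b)]
    print(nm,np.round(cv2.phaseCorrelate(A,B,cv2.createHanningWindow(A.shape[::-1],cv2.CV_32F)),2))
s=env.sense();print(s["t"],s["wrist_force"])
print(env.sign_off())
```

```text
Traceback (most recent call last):
ValueError: setting an array element with a sequence. The requested array has an inhomogeneous shape after 1 dimensions. The detected shape was (2,) + inhomogeneous part.
```

Run:
```python
from h import *
a,b=[cv2.imread(f"pics/{n}.png")for n in("scene0","scene7")]
for nm,(x0,x1,y0,y1) in dict(blue_tin=(90,185,255,335),clay=(285,322,98,135),jar=(262,298,132,172),lighter=(348,382,125,172),blue_bowl=(330,372,224,265),tongs=(250,335,285,355)).items():
    A,B=[cv2.cvtColor(i[y0:y1,x0:x1],cv2.COLOR_BGR2GRAY).astype(np.float32) for i in(a,b)]
    d,r=cv2.phaseCorrelate(A,B,cv2.createHanningWindow(A.shape[::-1],cv2.CV_32F)); print(nm,np.round(d,2),round(r,2))
s=env.sense();print(s["t"],s["wrist_force"])
```

```text
blue_tin [0.01 0.06] 0.81
clay [-0.11  0.25] 0.96
jar [-0.05 -0.16] 0.84
lighter [ 0.02 -0.06] 0.96
blue_bowl [0.44 0.51] 0.86
tongs [-0.02  0.06] 1.04
16.85 [-0.0535227   0.4535952   0.34591016]
```

Run:
```python
from h import *
for n in("top0","top7"):
    m=mask(cv2.imread(f"pics/{n}.png")[100:155,210:265,::-1].copy(),(95,90,40),(120,255,255)); print(n,cv2.minEnclosingCircle(big(m)))
print(env.sign_off())
```

```text
top0 ((28.0, 26.90322494506836), 17.1260929107666)
top7 ((28.117647171020508, 27.058822631835938), 17.18472671508789)
the job is handed in; nothing more can be done
None
```

The red tin is home in the corner guide, and I handed the job in at about 17 s of the 51 s allowed. I pushed it square against the long rail with both open fingers, then turned the tool 90° and pushed it along the rail to the end stop. It was never lifted or gripped.

- **Contact:** both pushes ended at a hard stop, with the wrist force rising to about 13 N at most and no further movement. The fingers were then backed well clear.
- **Final pose:** the top and scene cameras put the tin at about (-42, -77) mm in the guide frame, against (-40, -75) fully home. Its yaw read 0.095 and 0.107 rad against the rail's 0.097. I put the 2 mm offset down to my estimate of the guide: its bars measured 8 mm thick instead of 12.
- **Not rechecked:** I didn't press the long side again at the end. Flushness there rests on the pictures, where the position across the rail stayed within about 0.5 mm during the second push.
- **Bystanders:** five of the six shifted 0.3 px or less between the first and last scene pictures. The blue bowl read 0.7 px there, probably because the shadows changed; the top view showed it moving only 0.2 px.

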